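# Fit the slim sanding drum to the spindle sander

### The arm

A 6-joint arm with a two-finger parallel gripper is mounted at the origin on the work surface. World frame = base frame: x ahead of the robot, y to its left, z up, the work surface at z = 0. Lengths are in m, angles in rad, forces in N, time in s.
With the tool pointing down it reaches from about 0.225 to 0.875 m from the base axis. Payload 3.4 kg.
Tool frame: the origin (TCP) lies where the fingers leave the gripper's body, on its centre line; the fingertips stand 73 mm ahead of it and the grasp point (between the pads) lies 54 mm ahead of it; x points along the fingers, y is the direction in which the jaws open and shut, and the axes are right-handed (so a half turn about x gives the same grasp; the last joint's range is limited). The gripper opens to 85 mm and grips with 20 to 120 N. Pads are 22 mm wide; open, the fingers measure 114 mm over their backs; the gripper's body (76 mm by 85 mm) begins 54 mm behind the grasp point. The pads swing forward as they close: fully open they stand 13 mm farther back than shut.
Start: joints at [-1.281, 0.276, 1.505, -0, 1.361, -0.121], TCP at [0.23, -0.527, 0.304] pointing down, gripper open.
Joint ranges: [-2.89, 2.89], [-0.75, 2.08], [0.22, 2.7], [-1.18, 4.32], [0.11, 2.71], [-2.7, 2.7]. Speed limits (rad/s): [2.57, 2.57, 3.14, 3.14, 3.14, 3.14].

### API

Orientations are given as a unit quaternion [w, x, y, z].
In Python, from rig import manip gives the robot as it stands.
- The arm moves only by the tool play_rows, never from a script. Its argument "steps" is a list of rows, each a list of 5 numbers: the closure, from 0 (fully open) to 1 (shut), then the shift along the tool's x, y, z as a fraction of full scale, then the turn about the tool's x as a fraction of full scale. In form: [[grip, tx, ty, tz, twist], ...]. A call has 1 to 20 rows; each row shifts and turns the commanded pose from where the row before left it, along the tool's axes as they then stand; what a row does not reach is not made up. Full scale, the value 1, is 0.03 m for a shift and 6 degrees for a turn. A row lasts 1/10 s, in which the tool goes at most 50 mm and 8.59 degrees, less where a joint would pass 70% of its speed; a pose out of reach is approached as far as the arm can. A call with a number of a shift or a turn outside -1 to 1 is refused whole. A call with a gripper value outside its range is refused whole. The fingers move at their own pace and stop on an object; "newtons" is the grip in N (left out, the last holds). Time passes only in rows, so rows that do not move let the fingers close. It gives the time, the measured TCP pose, the force and the opening at its end, in the units of the state.
- manip.get_state(): the state, without advancing time (a new reading comes with each control period).
- manip.get_image(name): name is "scene" or "top" or "wrist"; returns (picture, depth): 400x640x3 uint8, red, green, blue; 400x640 float32, m along the optical axis (not along the pixel's ray), 0 where there is no reading.
- manip.camera_model(name): a dict with "mtx" (3x3 intrinsics, pixels), "R" (3x3) and "t" (3): a world point X has camera coordinates R X + t. Camera axes: x right, y down, z forward; pixel columns grow to the right and rows downward; lengths in m; the calibration is good to about 2 mm. A picture is of the moment at which its call begins: read the wrist's pose just before it. camera_model takes no time and is no camera call; for the wrist camera it gives the pose at the moment of the call.
- manip.sign_off(): hands the job in, once; it reports no verdict.
Trained networks look in the newest picture that a camera, given by its name, has taken for a name from the list of things; names that differ only in an ending like _2 or _b are one class to them, and where a whole thing is asked for, a point or a joint stands for the part that bears it (a point fixed in the world has none). Each returns a list of dicts, best first, with "conf" (0 to 1); they miss things now and then, are a little off and sometimes report something else, mostly with a low value. They report only what shows in the picture. A call takes as long as a camera call. They do not tell look-alikes from the thing itself.
- manip.regions_of(camera, query): "mask" (400x640 bool, what is visible of it).
- manip.mark_of(camera, query): "location" ([x, y, z] in m, in the coordinates of the camera as it stood for that picture, good to about 4 mm: a listed point, or the origin of a listed thing).
The state is a dict: "clock": time; "qpos": joint angles; "qd": joint speeds; "effort": joint torques, N m; "position": TCP position; "ee_rot": TCP orientation; "contact_force": force on the tool from outside, world axes, zero at the start; "moment": the same for the moment, N m; "width": finger opening in m.
Only numpy, scipy, OpenCV 4.12 (cv2) and the standard library are available. Lean on these libraries where they do the work, as an engineer would, in place of code of your own. Each camera call takes 0.05 s, during which the arm holds its last target.

### The job

Fit the slim red sanding drum to the bench spindle sander: lift it out of the wooden rack, lower its tapered shank into the spindle, turn it gently until the slot in its collar drops over the two brass drive dogs, and press it fully home so the collar sits flat on the spindle face. Feel your way and never force it; then let go, leaving the other drum and the tools on the bench where they are.

Things in the scene. Friction and masses are not known exactly. Their poses are not given: they have to be found in the camera images.
- drum_mid (a point): The slim sanding drum, upright in the rack, about 0.45 kg: brick-red round sleeve, 40 mm diameter, 80 mm tall. This point: middle of the sleeve, on its axis; z up the axis, x along the collar's slot. Above the sleeve a cap and an 18 mm nut, ending 51 mm over this point; a white line on the cap runs along the slot. Being round, it can be gripped from above on the sleeve at any yaw.
- drum_collar (a point): Centre of the flat underside of the drum's steel collar, 54 mm below drum_mid; same axes. Collar 58 mm in diameter, 14 mm thick. A straight slot 11 mm wide and 10 mm deep crosses its underside along x (the same after a half turn). Below it the tapered shank: 45 mm long, 28 mm diameter at the collar, 15 mm at its tip.
- seat (a point): Centre of the sander spindle's flat upper face, at the mouth of its tapered bore; z up, axes turn with the machine. Spindle: steel, 60 mm outer diameter; bore 30 mm at the mouth, narrowing to match the shank with about 1 mm of play all round. Home: the collar's underside flat on this face, drum_collar at this point. The drum should never press on the sander with more than 40 N.
- dogs (a point): Point on the spindle axis level with the tops of the two brass drive dogs, 8 mm above seat; axes of the machine. Dogs: opposite each other, 18 to 28 mm from the axis, 7 mm wide. Their direction is NOT measured: the line through both lies anywhere from -0.7 to +0.7 rad about z from this frame's x axis. Off angle, the collar rests on them and can be turned there; it drops within about 0.05 rad.
- pin (a point): Top of the knock-out pin deep in the bore, 40 mm below seat, as it stands at the start. It is stiff: it meets the shank tip when the collar is 5 mm above home, carries the drum's weight, and yields at about 9 N (weight and push together), up to 5 mm; 10 to 20 N brings a drum home that is not pushed askew. The spindle is locked and turns only if twisted with over 2 N m.
- machine: The bench spindle sander: a low block fixed on the bench, 300 x 260 mm, aluminium top 70 mm above the bench (10 mm below seat), green sides, black switch box towards the robot. Origin at the centre of its underside, under the spindle.
- fatdrum_mid (a point): Middle of the fat, dark grey drum (54 mm diameter, sleeve 55 mm tall, same collar, top nut ending 38 mm over this point) that stands in the other hole of the rack: not to be disturbed.
- rack: Wooden rack block fixed on the bench, 95 x 245 x 60 mm, origin at the centre of its underside, long side along its y. Two holes of 33 mm diameter at y = -65 and +65 mm hold the drums' shanks; the collars rest on its top, 60 mm above the bench. Which drum is in which hole varies.
- mallet: Wooden mallet lying on the bench; handle along x, head 65 x 110 x 65 mm centred 100 mm from the origin towards +x; origin on the bench under it. Bystander.
- tape: Yellow tape-measure case, 70 x 38 x 62 mm, origin at the centre of its underside. Bystander.
- chisel: Carving tool with dark wooden handle, 220 mm long along x, 26 mm thick, origin at the centre of its underside. Bystander.
Things that resemble listed ones, but are neither listed nor needed, are in the scene too. Leave any blue look-alike of the part that bears drum_mid alone.

How it is judged:
On the way, in this order (a step that is already met when the one before it is completed fails the run):
1. the red drum is lifted clear of the rack, its shank tip above the rack's top (height (world z) of drum_mid above 0.165 m and contact force between drum and rack below 0.1 N), for 0.1 s.
2. its shank is in the spindle bore, upright, collar within 15 mm of home (horizontal distance between drum_mid and seat below 0.006 m and z of drum_mid in the frame of seat below 0.069 m and angle between drum_mid's own z axis and vertical below 0.12 rad), for 0.2 s.
At the end, for the whole second after the job is handed in: The red drum sits fully home in the spindle: collar underside within 1.5 mm of the spindle face, axis within 3 mm of the spindle's and within 2 degrees of upright, at rest and let go (z of drum_mid in the frame of seat between 0.051 and 0.0555 m and horizontal distance between drum_mid and seat below 0.003 m and angle between drum_mid's own z axis and vertical below 0.035 rad and linear speed of drum below 0.01 m/s); the robot touches nothing.
It fails at once if the drum presses on the sander with more than 40 N (contact force between drum and machine above 40 N).
It fails at once if the fat drum is moved more than 20 mm (distance of fatdrum_mid from where it was at the start of the episode above 0.02 m).
It fails at once if the mallet is moved more than 20 mm (distance of mallet from where it was at the start of the episode above 0.02 m).
It fails at once if the tape measure is moved more than 20 mm (distance of tape from where it was at the start of the episode above 0.02 m).
It fails at once if the carving tool is moved more than 20 mm (distance of chisel from where it was at the start of the episode above 0.02 m).
It also fails if it takes over 64 s, if anything falls off the work surface, if the arm or the gripper's body presses on something with over 40 N, if the wrist force passes 120 N, or if a joint passes its speed limit or range.

## Working session

There is one attempt and no reset: what is moved stays moved. The work goes in short steps, Python scripts to look and compute and a tool call to move; the robot and the scene stay as the last step left them, time stands still between calls to the robot, and variables do not carry over. Pictures are saved under pics/ and viewed, and the job is handed in when it is done.

Besides the shell and the picture viewer there is one more tool, called after "Request:" in YAML: its name, and indented under it one key for each argument. play_rows: Moves the arm, as the interface text tells. Its arguments: {"type":"object","properties":{"steps":{"type":"array","items":{"type":"array","items":{"type":"number"}}},"newtons":{"type":"number"}},"required":["steps"]}

```bash
ls; mkdir -p pics; cat > h.py <<'E'
import numpy as np, cv2
from rig import manip
def cam(n):
    m=manip.camera_model(n); return np.array(m['mtx']),np.array(m['R']),np.array(m['t'])
def toworld(p,c): 
    K,R,t=c; return R.T@(np.array(p)-t)
def proj(X,c):
    K,R,t=c; p=K@(R@np.array(X)+t); return p[:2]/p[2]
def save(n,img,): cv2.imwrite('pics/'+n,cv2.cvtColor(img,cv2.COLOR_RGB2BGR))
E
python3 - <<'E'
from h import *
s=manip.get_state(); print(s)
for n in ['scene','top']:
    c=cam(n); img,d=manip.get_image(n); save(n+'0.png',img); np.savez('/tmp/'+n+'0.npz',img=img,d=d)
    for q in ['drum_mid','drum_collar','seat','dogs','machine','fatdrum_mid','rack'] if n=='top' else ['drum_mid','seat']:
        for r in manip.mark_of(n,q)[:4]:
            X=toworld(r['location'],c); print(n,q,round(r['conf'],2),X.round(4),proj(X,c).round())
E
```

```text
pics
{'clock': 0.0, 'qpos': array([-1.28104581e+00,  2.76645625e-01,  1.50616077e+00, -2.12844185e-05,
        1.36072030e+00, -1.21010083e-01]), 'qd': array([-0.00229522, -0.00035828,  0.0001085 , -0.00025853,  0.0020959 ,
       -0.00057196]), 'effort': array([-2.39382271e-04, -4.16780019e+01, -2.45812064e+01, -1.36331041e-04,
        1.11654494e-02,  1.55707362e-06]), 'position': array([ 0.22946846, -0.52678423,  0.30299971]), 'ee_rot': array([-0.14352773, -0.69218027, -0.1448892 ,  0.69231018]), 'contact_force': array([-0.21578538, -0.25252439, -0.08524996]), 'moment': array([-0.00649064,  0.00904552, -0.03352359]), 'width': 0.08529628936861298}
scene drum_mid 0.86 [0.5355 0.4266 0.0979] [446. 166.]
scene drum_mid 0.75 [0.4883 0.3    0.1123] [404. 161.]
scene seat 0.73 [0.7391 0.2552 0.0022] [424. 239.]
scene seat 0.64 [ 0.5252 -0.1469  0.0763] [271. 201.]
top drum_mid 0.68 [0.5318 0.4306 0.0996] [173. 209.]
top drum_mid 0.56 [0.4854 0.2984 0.1153] [214. 223.]
top drum_collar 0.74 [0.5308 0.429  0.0463] [178. 211.]
top drum_collar 0.51 [0.4837 0.2979 0.062 ] [217. 225.]
top seat 0.61 [ 0.5279 -0.1472  0.0827] [356. 210.]
top dogs 0.77 [ 0.5297 -0.1469  0.0864] [356. 209.]
top machine 0.62 [ 5.295e-01 -1.475e-01 -4.000e-04] [354. 212.]
top fatdrum_mid 0.57 [0.5225 0.1723 0.1004] [255. 212.]
top rack 0.71 [ 0.5029  0.2361 -0.001 ] [239. 220.]
```

View pics/scene0.png

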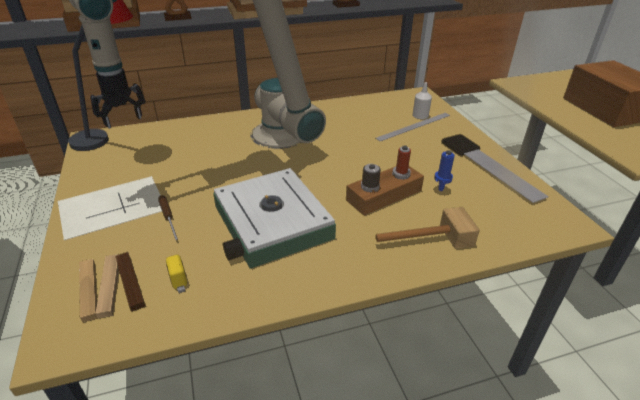

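View pics/top0.png

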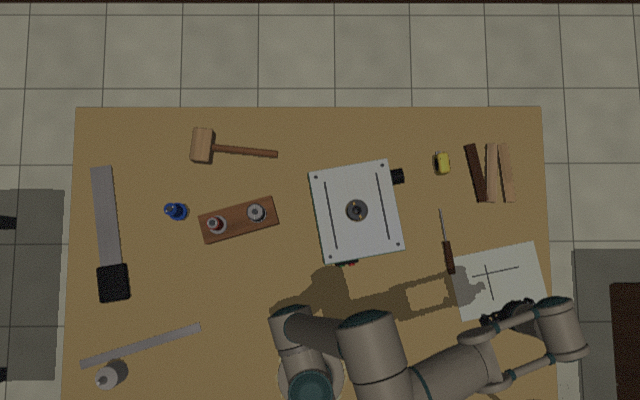

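```bash
python3 - <<'E'
from h import *
a=np.load('/tmp/top0.npz')['img']; b=np.load('/tmp/scene0.npz')['img']
x=cv2.resize(a[180:250,150:280],None,fx=6,fy=6,interpolation=cv2.INTER_CUBIC)
save('crop0.png',x[:,:780])
save('crop1.png',cv2.resize(b[120:250,360:490],None,fx=4.5,fy=4.5,interpolation=cv2.INTER_CUBIC))
save('crop2.png',cv2.resize(a[150:270,300:420],None,fx=5,fy=5,interpolation=cv2.INTER_CUBIC))
E
```

```text
(no output)
```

View pics/crop0.png

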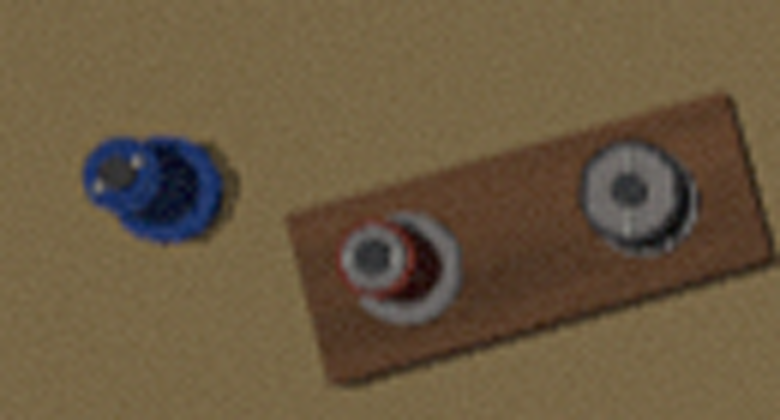

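View pics/crop2.png

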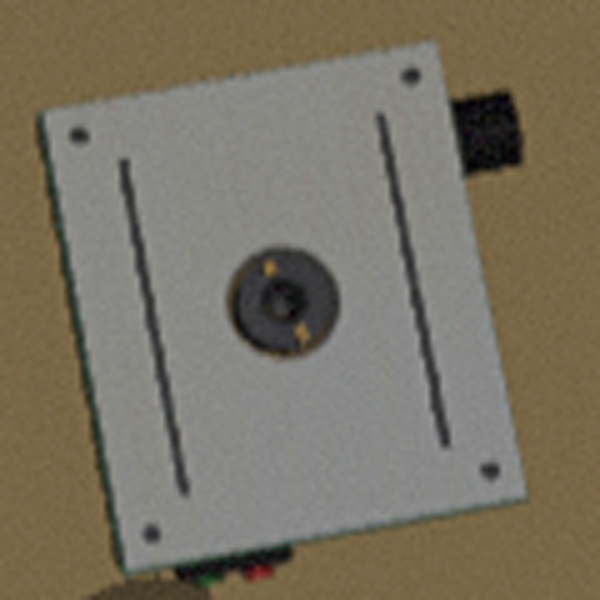

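View pics/crop1.png

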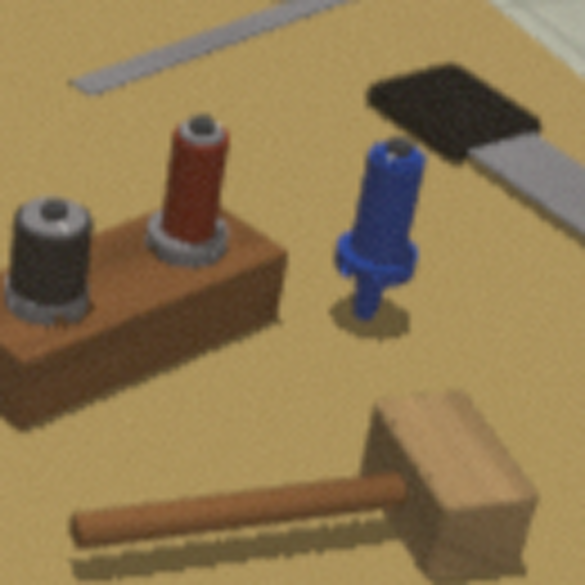

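```bash
cat >> h.py <<'E'
from scipy.spatial.transform import Rotation as Rn
def st():
    s=manip.get_state(); q=s['ee_rot']; R=Rn.from_quat([q[1],q[2],q[3],q[0]]).as_matrix()
    return s,np.array(s['position']),R
def todo(X):
    s,p,R=st(); d=R.T@(np.array(X)-p); print('tool delta m',d.round(4),'fullscale units',(d/0.03).round(2)); return d
E
python3 - <<'E'
from h import *
s,p,R=st(); print(R.round(3))
K,Rc,t=cam('wrist'); print(K.round(1)); C=-Rc.T@t; print('cam in tool',(R.T@(C-p)).round(4)); print((R.T@Rc.T).round(3))
todo([0.528,-0.147,0.304])
E
```

```text
[[ 0.     0.399 -0.917]
 [-0.    -0.917 -0.399]
 [-1.     0.    -0.   ]]
[[286.9   0.  319.6]
 [  0.  286.9 203.1]
 [  0.    0.    1. ]]
cam in tool [-0.0695  0.0001 -0.07  ]
[[ 0.001 -0.277  0.961]
 [ 1.     0.    -0.001]
 [-0.     0.961  0.277]]
tool delta m [-1.000e-04 -2.294e-01 -4.254e-01] fullscale units [ -0.    -7.65 -14.18]
```

Request:
play_rows:
  steps:
    - [0,0,-0.51,-0.945,0]
    - [0,0,-0.51,-0.945,0]
    - [0,0,-0.51,-0.945,0]
    - [0,0,-0.51,-0.945,0]
    - [0,0,-0.51,-0.945,0]
    - [0,0,-0.51,-0.945,0]
    - [0,0,-0.51,-0.945,0]
    - [0,0,-0.51,-0.945,0]
    - [0,0,-0.51,-0.945,0]
    - [0,0,-0.51,-0.945,0]
    - [0,0,-0.51,-0.945,0]
    - [0,0,-0.51,-0.945,0]
    - [0,0,-0.51,-0.945,0]
    - [0,0,-0.51,-0.945,0]
    - [0,0,-0.51,-0.945,0]
    - [0,0.7,0,0,0]
    - [0,0.7,0,0,0]
    - [0,0,0,0,0]
    - [0,0,0,0,0]
    - [0,0,0,0,0]

```text
clock: 2.55
position: [0.5284, -0.1474, 0.2631]
ee_rot: [0.145, 0.693, 0.144, -0.692]
contact_force: [-0.6, -1.0, 0.3]
width: 0.0856
```

```bash
python3 - <<'E'
from h import *
s,p,R=st(); print(s['clock'],p)
c=cam('wrist'); img,d=manip.get_image('wrist'); save('w1.png',img); np.savez('/tmp/w1.npz',img=img,d=d,K=c[0],R=c[1],t=c[2])
for q in ['seat','dogs','machine']:
    for r in manip.mark_of('wrist',q)[:3]:
        X=toworld(r['location'],c); print(q,round(r['conf'],2),X.round(4),proj(X,c).round())
save('w1c.png',cv2.resize(img[100:300,220:420],None,fx=3,fy=3,interpolation=cv2.INTER_CUBIC))
E
```

```text
2.55 [ 0.52837867 -0.14743479  0.26310189]
seat 0.87 [ 0.5336 -0.1527  0.0816] [327. 198.]
dogs 0.92 [ 0.5293 -0.1485  0.0897] [321. 203.]
machine 0.94 [ 0.5285 -0.1502 -0.0031] [321. 183.]
```

View pics/w1.png

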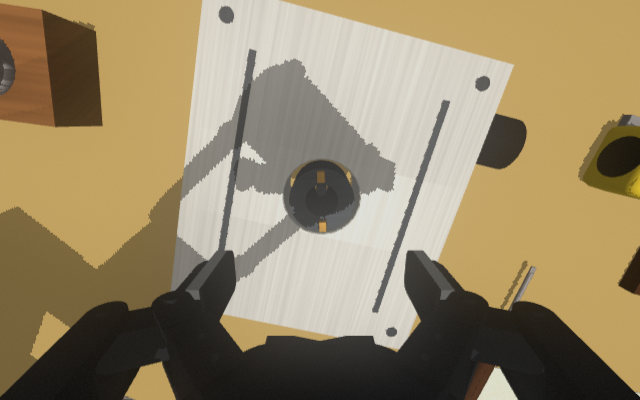

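View pics/w1c.png

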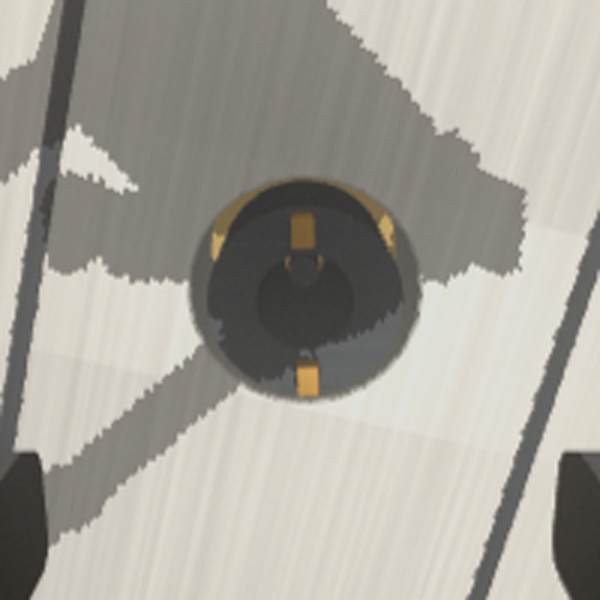

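```bash
cat >> h.py <<'E'
def onplane(u,v,z,c):
    K,R,t=c; d=R.T@np.linalg.inv(K)@np.array([u,v,1.]); C=-R.T@t; return C+d*(z-C[2])/d[2]
E
python3 - <<'E'
from h import *
a=np.load('/tmp/w1.npz'); img=a['img'];d=a['d'];c=(a['K'],a['R'],a['t'])
# world heights map
K,R,t=c
v,u=np.mgrid[0:400,0:640]; P=np.stack([(u-K[0,2])/K[0,0]*d,(v-K[1,2])/K[1,1]*d,d],-1)
W=(P-t)@R
box=W[150:250,270:380]
cen=np.array([.529,-.148]); r=np.hypot(W[...,0]-cen[0],W[...,1]-cen[1])
for z0,z1 in [(0.06,.075),(.075,.083),(.083,.095)]:
    m=(d>0)&(W[...,2]>z0)&(W[...,2]<z1)&(r<.06); print(z0,m.sum(),np.median(W[m],0))
m=(d>0)&(W[...,2]>.0845)&(W[...,2]<.095)&(r<.033)
n,l,s,ce=cv2.connectedComponentsWithStats(m.astype(np.uint8))
for i in range(1,n):
    if s[i,4]>5: print(s[i],ce[i],W[l==i].mean(0))
# face
f=(d>0)&(abs(W[...,2]-.080)<.003)&(r<.05); print('face z',np.median(W[f&(r<.03)][:,2]))
al=(d>0)&(abs(W[...,2]-.07)<.004)&(r<.1)&(r>.045); print('alu z',np.median(W[al][:,2]))
ff=(f&(r<.034)).astype(np.uint8); cn,_=cv2.findContours(ff,cv2.RETR_EXTERNAL,cv2.CHAIN_APPROX_NONE); k=max(cn,key=cv2.contourArea)[:,0]
pts=np.array([onplane(x,y,.08,c)[:2] for x,y in k]); A=np.c_[2*pts,np.ones(len(pts))]; 
s=np.linalg.lstsq(A,(pts**2).sum(1),rcond=None)[0]; print('circle',s[:2],np.sqrt(s[2]+s[:2]@s[:2]))
for (x,y) in [(302,231),(307,380)]: print(onplane(220+x/3,100+y/3,.088,c))
# top edge contour by gray
E
```

```text
0.06 8394 [ 0.53267992 -0.14511208  0.06950854]
0.075 2387 [ 0.52937421 -0.14894976  0.07951248]
0.083 183 [ 0.54519361 -0.14253666  0.08735998]
[317 171   8  13  92] [320.43478261 177.25      ] [ 0.54978451 -0.13918108  0.08736472]
[319 221   8  12  83] [322.1686747  226.84337349] [ 0.50841172 -0.15895828  0.0873728 ]
face z 0.07954221939893577
alu z 0.06957365376131297
circle [ 0.52994802 -0.14858751] 0.028826241762774128
[ 0.55018258 -0.13922414  0.088     ]
[ 0.50884992 -0.15892288  0.088     ]
```

```bash
python3 - <<'E'
from h import *
s,p,R=st(); print(s['qpos'].round(3)); todo([0.4854,0.2984,0.29])
E
```

```text
[-0.399  0.262  1.631 -0.     1.248  0.761]
tool delta m [-0.0276 -0.4257 -0.1387] fullscale units [ -0.92 -14.19  -4.62]
```

Request:
play_rows:
  steps:
    - [0,-0.46,0,0,0]
    - [0,-0.46,0,0,0]
    - [0,0,-0.887,-0.289,0]
    - [0,0,-0.887,-0.289,0]
    - [0,0,-0.887,-0.289,0]
    - [0,0,-0.887,-0.289,0]
    - [0,0,-0.887,-0.289,0]
    - [0,0,-0.887,-0.289,0]
    - [0,0,-0.887,-0.289,0]
    - [0,0,-0.887,-0.289,0]
    - [0,0,-0.887,-0.289,0]
    - [0,0,-0.887,-0.289,0]
    - [0,0,-0.887,-0.289,0]
    - [0,0,-0.887,-0.289,0]
    - [0,0,-0.887,-0.289,0]
    - [0,0,-0.887,-0.289,0]
    - [0,0,-0.887,-0.289,0]
    - [0,0,-0.887,-0.289,0]
    - [0,0,0,0,0]
    - [0,0,0,0,0]

```text
clock: 4.75
position: [0.4849, 0.2989, 0.2896]
ee_rot: [0.145, 0.692, 0.144, -0.692]
contact_force: [0.6, -1.0, 0.0]
width: 0.0855
```

```bash
python3 - <<'E'
from h import *
s,p,R=st(); print(s['clock'],p,s['qpos'].round(3))
c=cam('wrist'); img,d=manip.get_image('wrist'); save('w2.png',img); np.savez('/tmp/w2.npz',img=img,d=d,K=c[0],R=c[1],t=c[2])
for q in ['drum_mid','drum_collar','fatdrum_mid','rack']:
    for r in manip.mark_of('wrist',q)[:3]:
        X=toworld(r['location'],c); print(q,round(r['conf'],2),X.round(4),proj(X,c).round())
u,v=proj([0.4854,0.2984,0.14],c).astype(int); print(u,v); u=np.clip(u,60,580);v=np.clip(v,60,340)
save('w2c.png',cv2.resize(img[v-60:v+60,u-60:u+60],None,fx=5,fy=5,interpolation=cv2.INTER_CUBIC))
E
```

```text
4.75 [0.48492042 0.29892679 0.28963735] [ 4.310e-01  2.760e-01  1.541e+00 -1.000e-03  1.325e+00  1.590e+00]
drum_mid 0.67 [0.4845 0.2937 0.1121] [325. 204.]
drum_mid 0.59 [0.5297 0.4281 0.0982] [202.  93.]
drum_collar 0.98 [0.5286 0.4304 0.0434] [220.  98.]
drum_collar 0.56 [0.486  0.2982 0.0589] [321. 188.]
320 211
```

View pics/w2.png

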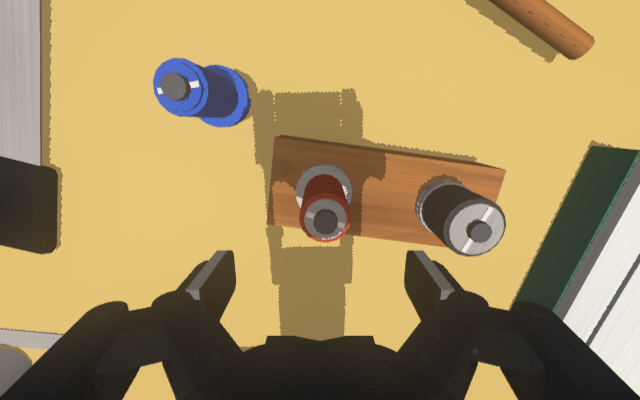

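View pics/w2c.png

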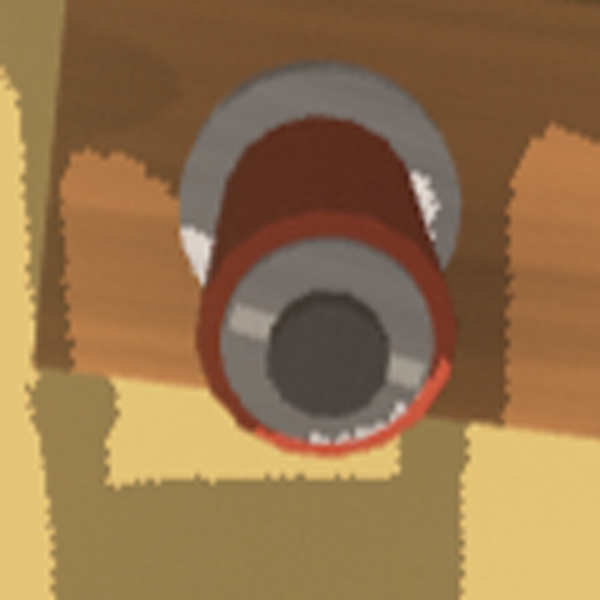

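```bash
python3 - <<'E'
from h import *
a=np.load('/tmp/w2.npz'); img=a['img'];d=a['d'];c=(a['K'],a['R'],a['t'])
K,R,t=c
v,u=np.mgrid[0:400,0:640]; P=np.stack([(u-K[0,2])/K[0,0]*d,(v-K[1,2])/K[1,1]*d,d],-1)
W=(P-t)@R; r=np.hypot(W[...,0]-.4854,W[...,1]-.2984)
h=np.histogram(W[(d>0)&(r<.035)][:,2],bins=np.arange(.05,.175,.002)); print([(round(b,3),n) for n,b in zip(h[0],h[1]) if n>20])
def fit(m,z):
    cn,_=cv2.findContours(m.astype(np.uint8),cv2.RETR_EXTERNAL,cv2.CHAIN_APPROX_NONE); k=max(cn,key=cv2.contourArea)[:,0]
    pts=np.array([onplane(x,y,z,c)[:2] for x,y in k]); s=np.linalg.lstsq(np.c_[2*pts,np.ones(len(pts))],(pts**2).sum(1),rcond=None)[0]; return s[:2],np.sqrt(s[2]+s[:2]@s[:2])
mn=(d>0)&(W[...,2]>.1615)&(r<.03); print('nut',fit(mn,.165),W[mn].mean(0))
mc=(d>0)&(W[...,2]>.151)&(r<.03); print('cap',fit(mc,.154), )
for z in (.154,.158):
  p1=onplane(260+252/5,151+320/5,z,c);p2=onplane(260+405/5,151+370/5,z,c); print(p1,p2,(p1+p2)/2,np.arctan2(*(p2-p1)[[1,0]]))
ms=(d>0)&(abs(W[...,2]-.074)<.0015)&(r<.04);print(W[ms][:,2].mean())
E
```

```text
[(np.float64(0.058), np.int64(538)), (np.float64(0.06), np.int64(231)), (np.float64(0.072), np.int64(371)), (np.float64(0.074), np.int64(445)), (np.float64(0.116), np.int64(23)), (np.float64(0.124), np.int64(21)), (np.float64(0.126), np.int64(22)), (np.float64(0.128), np.int64(21)), (np.float64(0.13), np.int64(26)), (np.float64(0.134), np.int64(21)), (np.float64(0.136), np.int64(23)), (np.float64(0.138), np.int64(28)), (np.float64(0.14), np.int64(26)), (np.float64(0.142), np.int64(21)), (np.float64(0.144), np.int64(28)), (np.float64(0.146), np.int64(24)), (np.float64(0.148), np.int64(28)), (np.float64(0.15), np.int64(46)), (np.float64(0.152), np.int64(495)), (np.float64(0.154), np.int64(297)), (np.float64(0.156), np.int64(701)), (np.float64(0.158), np.int64(30)), (np.float64(0.162), np.int64(126)), (np.float64(0.164), np.int64(324))]
nut (array([0.34963592, 0.23798008]), np.float64(0.07484287812211605)) [0.49768139 0.30353442 0.30056189]
cap (array([0.33833403, 0.23294146]), np.float64(0.07908334934561838))
[0.48362963 0.305842   0.154     ] [0.48558898 0.28136184 0.154     ] [0.48460931 0.29360192 0.154     ] -1.4909282701669946
[0.4849064  0.30625279 0.158     ] [0.48682754 0.28224995 0.158     ] [0.48586697 0.29425137 0.158     ] -1.4909282701669953
0.07407657654186525
```

```bash
python3 - <<'E'
from h import *
a=np.load('/tmp/w2.npz'); img=a['img'];d=a['d'];c=(a['K'],a['R'],a['t'])
K,R,t=c
v,u=np.mgrid[0:400,0:640]; P=np.stack([(u-K[0,2])/K[0,0]*d,(v-K[1,2])/K[1,1]*d,d],-1)
W=(P-t)@R; r=np.hypot(W[...,0]-.4854,W[...,1]-.296)
def fit(m,z):
    cn,_=cv2.findContours(m.astype(np.uint8),cv2.RETR_EXTERNAL,cv2.CHAIN_APPROX_NONE); k=max(cn,key=cv2.contourArea)[:,0]
    pts=np.array([onplane(x,y,z,c)[:2] for x,y in k]); s=np.linalg.lstsq(np.c_[2*pts,np.ones(len(pts))],(pts**2).sum(1),rcond=None)[0]; return s[:2],np.sqrt(s[2]+s[:2]@s[:2])
mn=(d>0)&(abs(W[...,2]-.165)<.003)&(r<.03); print('nut',fit(mn,.165),W[mn].mean(0))
mc=(d>0)&(abs(W[...,2]-.158)<.0075)&(r<.03); print('cap',fit(mc,.154), )
mc=(d>0)&(abs(W[...,2]-.1555)<.001)&(r<.03); print('capz',np.median(W[mc],0))
mk=(d>0)&(abs(W[...,2]-.074)<.0015)&(r<.04); 
cn,_=cv2.findContours(mk.astype(np.uint8),cv2.RETR_EXTERNAL,cv2.CHAIN_APPROX_NONE); k=np.concatenate([q[:,0] for q in cn])
print('collar',W[mk].min(0),W[mk].max(0))
from scipy.optimize import least_squares
pts=W[mk][:,:2]
# hull fit radius 29 
hull=cv2.convexHull(pts.astype(np.float32))[:,0]
f=lambda x:np.hypot(*(hull-x).T)-.029
print(least_squares(f,[.485,.296],loss='soft_l1',f_scale=.0005).x)
print(fit(np.isin(1,1)&((d>0)&(r<.034)&(W[...,2]>.0715)&(W[...,2]<.0755)),.074))
todo([.4855,.295,.2])
E
```

```text
nut (array([0.48597261, 0.29498328]), np.float64(0.008563670921285847)) [0.485824   0.29491308 0.16436064]
cap (array([0.48594923, 0.29501406]), np.float64(0.01941985837888805))
capz [0.49038631 0.29737928 0.15601024]
collar [0.46143866 0.26609635 0.07256863] [0.51409873 0.32348882 0.07549717]
[0.48507229 0.29469849]
(array([0.48552459, 0.29487508]), np.float64(0.025644048408772827))
tool delta m [0.0896 0.0027 0.0009] fullscale units [2.99 0.09 0.03]
```

Request:
play_rows:
  steps:
    - [0,0,0.09,0.02,0]
    - [0,0.64,0,0,0]
    - [0,0.64,0,0,0]
    - [0,0.64,0,0,0]
    - [0,0.64,0,0,0]
    - [0,0.64,0,0,0]
    - [0,0.62,0,0,0]
    - [0,0,0,0,0]
    - [0,0,0,0,0]
    - [0,0,0,0,0]

```text
clock: 6.0
position: [0.4863, 0.2962, 0.176]
ee_rot: [0.144, 0.693, 0.144, -0.691]
contact_force: [0.2, 0.8, 0.0]
width: 0.0853
```

```bash
python3 - <<'E'
from h import *
s,p,R=st(); print(s['clock'],p,s['contact_force'])
todo([.4858,.2949,.175])
c=cam('wrist'); img,d=manip.get_image('wrist'); save('w3.png',img)
E
```

```text
6.0 [0.48632302 0.29615333 0.17602478] [0.15335973 0.815644   0.01207093]
tool delta m [0.001  0.0009 0.001 ] fullscale units [0.03 0.03 0.03]
```

View pics/w3.png

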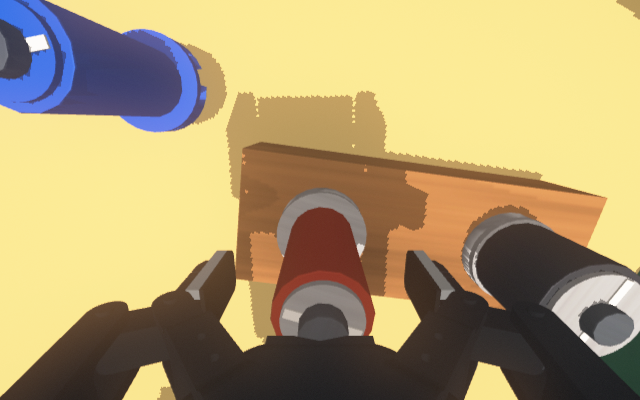

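Wrist view shows the red drum centred between the pads (sleeve at about 322,250), with the fat drum clear at right. Closing on it.

Request:
play_rows:
  steps:
    - [0,0,0.03,0.03,0]
    - [0.3,0,0,0,0]
    - [0.45,0,0,0,0]
    - [0.6,0,0,0,0]
    - [0.8,0,0,0,0]
    - [0.8,0,0,0,0]
    - [0.8,0,0,0,0]
    - [0.8,0,0,0,0]
    - [0.8,0,0,0,0]
  newtons: 60

```text
clock: 6.95
position: [0.4852, 0.2948, 0.1752]
ee_rot: [0.144, 0.692, 0.144, -0.692]
contact_force: [-0.7, -1.4, 5.7]
width: 0.0391
```

```bash
python3 - <<'E'
from h import *
s,p,R=st(); print(s['clock'],p,s['contact_force'],s['moment'],s['width'])
E
```

```text
6.95 [0.4852328  0.29477999 0.17519444] [-0.72605121 -1.36635395  5.71057227] [-0.22427357  0.09940767 -0.01466102] 0.039092552425158016
```

Request:
play_rows:
  steps:
    - [0.8,-0.1,0,0,0]
    - [0.8,-0.2,0,0,0]
    - [0.8,-0.3,0,0,0]
    - [0.8,-0.4,0,0,0]
    - [0.8,-0.5,0,0,0]
    - [0.8,-0.5,0,0,0]
    - [0.8,-0.5,0,0,0]
    - [0.8,-0.5,0,0,0]
    - [0.8,-0.5,0,0,0]
    - [0.8,-0.2,0,0,0]
    - [0.8,0,0,0,0]
    - [0.8,0,0,0,0]
    - [0.8,0,0,0,0]
    - [0.8,0,0,0,0]

```text
clock: 8.35
position: [0.4847, 0.2947, 0.285]
ee_rot: [-0.144, -0.692, -0.144, 0.693]
contact_force: [0.0, -0.1, -4.1]
width: 0.039
```

```bash
python3 - <<'E'
from h import *
s,p,R=st(); print(s['clock'],p,s['contact_force'],s['moment'],s['width'],s['qpos'].round(3))
c=cam('wrist'); img,d=manip.get_image('wrist'); save('w4.png',img)
c=cam('scene'); img,d=manip.get_image('scene'); save('s4.png',cv2.resize(img[80:260,300:480],None,fx=3.3,fy=3.3,interpolation=cv2.INTER_CUBIC))
for r in manip.mark_of('scene','drum_mid')[:3]: X=toworld(r['location'],c); print(round(r['conf'],2),X.round(4),proj(X,c).round())
todo([.5294,-.1488,p[2]])
E
```

```text
8.35 [0.4847172  0.29472406 0.28501281] [ 0.02630307 -0.10709234 -4.05636014] [ 0.04238781  0.01123821 -0.01490299] 0.03904249669493643 [ 0.424  0.276  1.552 -0.     1.315  1.584]
0.89 [0.5338 0.4294 0.1   ] [446. 165.]
0.64 [0.5042 0.2311 0.002 ] [383. 195.]
0.56 [0.4864 0.2995 0.2217] [408. 130.]
tool delta m [0.0005 0.4244 0.1364] fullscale units [ 0.02 14.15  4.55]
```

View pics/w4.png

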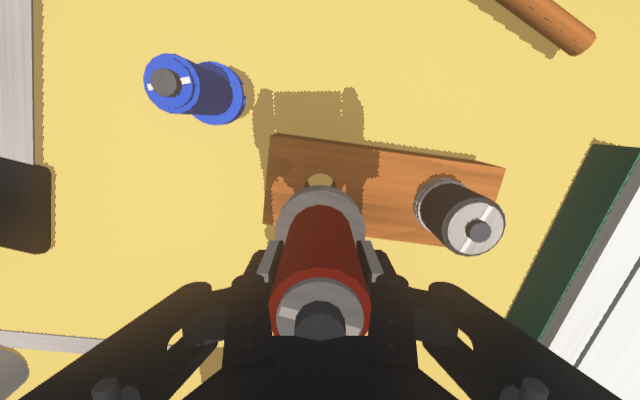

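View pics/s4.png

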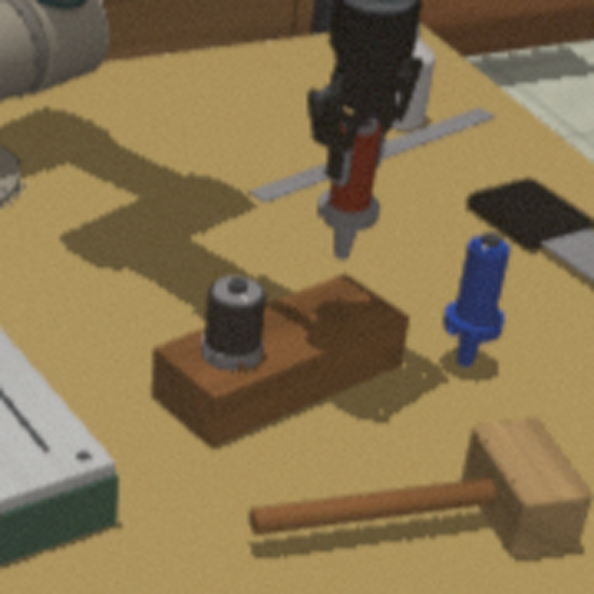

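Request:
play_rows:
  steps:
    - [0.8,-0.4,0,0,0]
    - [0.8,-0.7,0,0,0]
    - [0.8,-0.6,0,0,0]
    - [0.8,0,0.4,0.14,0]
    - [0.8,0,0.8,0.25,0]
    - [0.8,0,0.925,0.297,0]
    - [0.8,0,0.925,0.297,0]
    - [0.8,0,0.925,0.297,0]
    - [0.8,0,0.925,0.297,0]
    - [0.8,0,0.925,0.297,0]
    - [0.8,0,0.925,0.297,0]
    - [0.8,0,0.925,0.297,0]
    - [0.8,0,0.925,0.297,0]
    - [0.8,0,0.925,0.297,0]
    - [0.8,0,0.925,0.297,0]
    - [0.8,0,0.925,0.297,0]
    - [0.8,0,0.925,0.297,0]
    - [0.8,0,0.925,0.297,0]
    - [0.8,0,0.925,0.297,0]

```text
clock: 10.4
position: [0.5285, -0.1506, 0.3364]
ee_rot: [-0.144, -0.692, -0.144, 0.693]
contact_force: [1.3, 1.1, -4.2]
width: 0.0389
```

Request:
play_rows:
  steps:
    - [0.8,0,0,0,0.5]
    - [0.8,0,0,0,1]
    - [0.8,0,0,0,1]
    - [0.8,0,0,0,1]
    - [0.8,0,0,0,1]
    - [0.8,0,0,0,1]
    - [0.8,0,0,0,1]
    - [0.8,0,0,0,1]
    - [0.8,0,0,0,1]
    - [0.8,0,0,0,1]
    - [0.8,0,0,0,1]
    - [0.8,0,0,0,1]
    - [0.8,0,0,0,0]
    - [0.8,0,0,0,0]
    - [0.8,0,0,0,0]

```text
clock: 11.9
position: [0.5291, -0.149, 0.3367]
ee_rot: [0.273, -0.652, 0.273, 0.652]
contact_force: [-0.1, -0.1, -3.5]
width: 0.0386
```

```bash
python3 - <<'E'
from h import *
s,p,R=st(); print(s['clock'],p,s['contact_force'],s['moment'],s['width'],s['qpos'].round(3)); print(R.round(3), np.arctan2(R[1,1],R[0,1]))
c=cam('wrist'); img,d=manip.get_image('wrist'); save('w5.png',img); np.savez('/tmp/w5.npz',img=img,d=d,K=c[0],R=c[1],t=c[2])
save('w5c.png',cv2.resize(img[260:380,260:380],None,fx=5,fy=5,interpolation=cv2.INTER_CUBIC))
todo([.5294,-.1488,p[2]])
E
```

```text
11.9 [ 0.52914863 -0.14904342  0.33668557] [-0.11481429 -0.08013232 -3.46508087] [ 0.01365823 -0.02921384 -0.01633475] 0.03863192252118213 [-0.401  0.221  1.499 -0.     1.421  1.962]
[[-0.001 -0.712 -0.702]
 [-0.    -0.702  0.712]
 [-1.     0.     0.   ]] -2.363139343780956
tool delta m [ 0.0001 -0.0002  0.    ] fullscale units [ 0.   -0.01  0.  ]
```

View pics/w5.png

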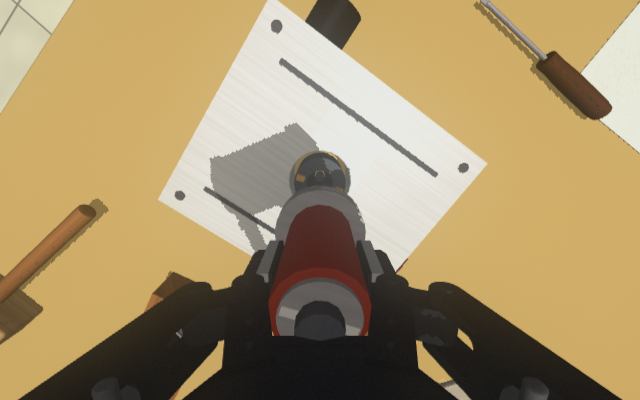

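View pics/w5c.png

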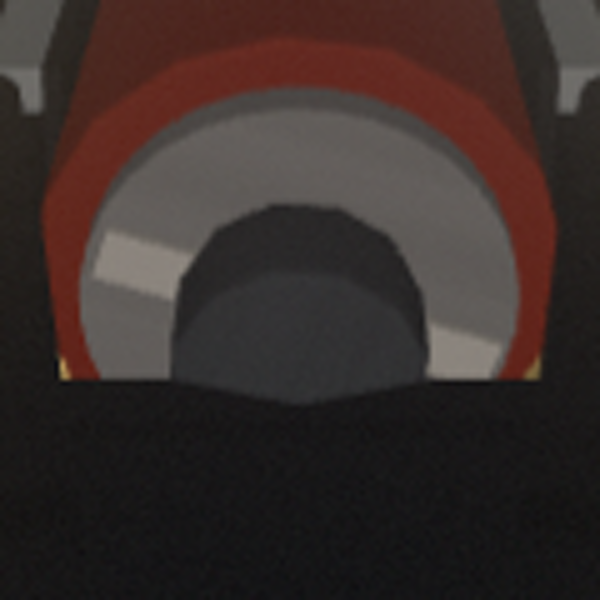

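```bash
python3 - <<'E'
from h import *
a=np.load('/tmp/w5.npz'); c=(a['K'],a['R'],a['t'])
z=.156+.3367-.1752
P=[onplane(260+x/5,260+y/5,z,c) for x,y in [(107,232),(192,259),(430,323),(503,346),(93,277),(170,300)]]
ang=lambda i,j:(np.arctan2(*(P[j]-P[i])[[1,0]]))%np.pi
print(ang(0,3),ang(1,2),ang(0,1),ang(2,3),ang(4,5)); 
for z in(.088,):
  print(proj([.55,-.139,z],c),proj([.5086,-.1589,z],c))
E
```

```text
0.45235437902882714 0.472487724156867 0.42083599304987773 0.4243394226609909 0.43728603147107314
[299.87862361 178.1869182 ] [338.20988033 191.06372399]
```

Request:
play_rows:
  steps:
    - [0.8,0.3,-0.01,0,0]
    - [0.8,0.6,0,0,0]
    - [0.8,0.6,0,0,0]
    - [0.8,0.6,0,0,0]
    - [0.8,0.5,0,0,0]
    - [0.8,0.3,0,0,0]
    - [0.8,0,0,0,0]
    - [0.8,0,0,0,0]
    - [0.8,0,0,0,0]

```text
clock: 12.85
position: [0.5303, -0.1488, 0.2508]
ee_rot: [-0.273, 0.653, -0.273, -0.652]
contact_force: [0.2, -0.5, -3.5]
width: 0.0386
```

```bash
python3 - <<'E'
from h import *
s,p,R=st(); print(s['clock'],p,s['contact_force'],s['moment'],s['width'])
todo([.5294,-.1488,.206])
c=cam('scene'); img,d=manip.get_image('scene'); save('s6.png',cv2.resize(img[130:250,210:330],None,fx=5,fy=5,interpolation=cv2.INTER_CUBIC))
c=cam('wrist'); img,d=manip.get_image('wrist'); save('w6.png',img)
E
```

```text
12.85 [ 0.53025343 -0.14881144  0.25079721] [ 0.21695097 -0.48751419 -3.52633954] [-0.00553405  0.02291998 -0.03131397] 0.0385849198646943
tool delta m [0.0448 0.0006 0.0007] fullscale units [1.49 0.02 0.02]
```

View pics/w6.png

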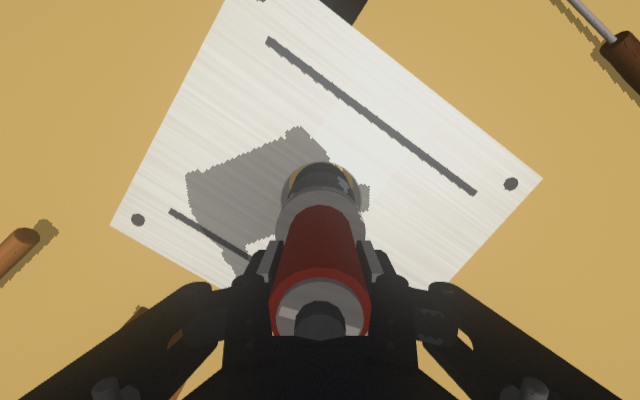

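View pics/s6.png

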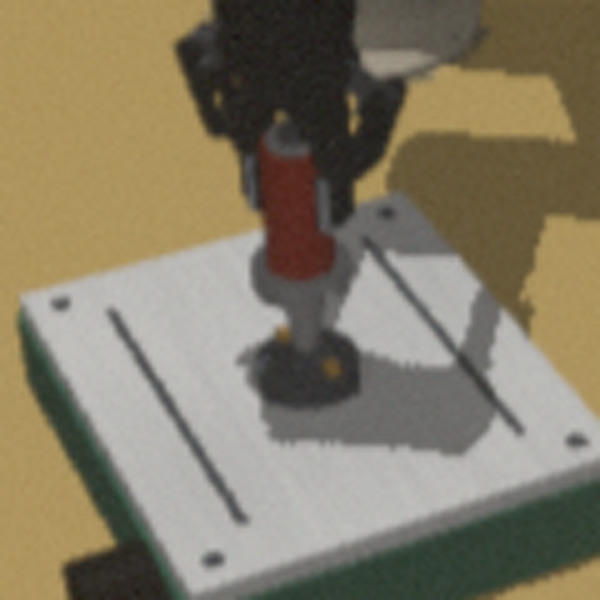

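Request:
play_rows:
  steps:
    - [0.8,0.15,0,0.01,0]
    - [0.8,0.2,0,0,0]
    - [0.8,0.2,0,0,0]
    - [0.8,0.2,0,0,0]
    - [0.8,0.15,0,0,0]
    - [0.8,0.1,0,0,0]
    - [0.8,0,0,0,0]
    - [0.8,0,0,0,0]

```text
clock: 13.75
position: [0.5296, -0.1484, 0.2199]
ee_rot: [-0.273, 0.652, -0.273, -0.652]
contact_force: [0.5, -0.4, -4.1]
width: 0.0385
```

```bash
python3 - <<'E'
from h import *
for i in range(4):
    s,p,R=st(); print(s['clock'],p,s['contact_force'],s['moment'],s['width']); manip.get_image('wrist')
todo([.5294,-.1488,.206])
E
```

```text
13.75 [ 0.52962516 -0.14843547  0.21994054] [ 0.54351549 -0.42560799 -4.06954498] [ 0.00400078 -0.02117403 -0.01848016] 0.03846600365594868
13.8 [ 0.52970343 -0.14845347  0.22009115] [ 0.100931    0.17231332 -4.13406035] [-0.04270341 -0.03124672 -0.04499874] 0.03853403283984538
13.85 [ 0.52971109 -0.14845316  0.22017546] [ 1.26692193  1.06215854 -4.39339555] [-0.04864477 -0.01727211  0.04249468] 0.03864776025348949
13.9 [ 0.52968044 -0.14845088  0.2202098 ] [ 0.03859341  0.01031833 -4.31252282] [-0.00481119 -0.01648373 -0.01406725] 0.038897692482096936
tool delta m [ 0.0142  0.0004 -0.    ] fullscale units [ 0.47  0.01 -0.  ]
```

Request:
play_rows:
  steps:
    - [0.8,0.1,0,0,0]
    - [0.8,0.1,0,0,0]
    - [0.8,0.1,0,0,0]
    - [0.8,0.08,0,0,0]
    - [0.8,0.05,0,0,0]
    - [0.8,0,0,0,0]
    - [0.8,0,0,0,0]
    - [0.8,0,0,0,0]

```text
clock: 14.75
position: [0.5296, -0.1484, 0.2071]
ee_rot: [-0.273, 0.652, -0.273, -0.652]
contact_force: [-0.3, 0.3, -3.7]
width: 0.0391
```

```bash
python3 - <<'E'
from h import *
s,p,R=st(); print(s['clock'],p,s['contact_force'],s['moment'],s['width'])
E
```

```text
14.75 [ 0.52960415 -0.14843345  0.20714654] [-0.30084141  0.3421578  -3.73489516] [-0.03926368 -0.07655183  0.03070165] 0.03906291718405573
```

Request:
play_rows:
  steps:
    - [0.8,0.04,0,0,0]
    - [0.8,0.04,0,0,0]
    - [0.8,0.03,0,0,0]
    - [0.8,0,0,0,0]
    - [0.8,0,0,0,0]

```text
clock: 15.25
position: [0.5295, -0.1484, 0.2037]
ee_rot: [-0.273, 0.652, -0.273, -0.652]
contact_force: [-0.8, 0.3, -4.1]
width: 0.0391
```

Request:
play_rows:
  steps:
    - [0.8,0.03,0,0,0]
    - [0.8,0.03,0,0,0]
    - [0.8,0,0,0,0]
    - [0.8,0,0,0,0]

```text
clock: 15.65
position: [0.5295, -0.1484, 0.2019]
ee_rot: [0.273, -0.652, 0.273, 0.652]
contact_force: [-0.0, -0.1, -4.6]
width: 0.039
```

Request:
play_rows:
  steps:
    - [0.8,0.03,0,0,0]
    - [0.8,0.03,0,0,0]
    - [0.8,0,0,0,0]
    - [0.8,0,0,0,0]

```text
clock: 16.05
position: [0.5296, -0.1484, 0.2002]
ee_rot: [-0.273, 0.652, -0.273, -0.652]
contact_force: [0.6, -0.0, -3.3]
width: 0.0388
```

Request:
play_rows:
  steps:
    - [0.8,0.02,0,0,0]
    - [0.8,0.02,0,0,0]
    - [0.8,0,0,0,0]
    - [0.8,0,0,0,0]

```text
clock: 16.45
position: [0.5297, -0.1485, 0.1997]
ee_rot: [-0.273, 0.653, -0.273, -0.652]
contact_force: [-1.3, -0.3, 4.4]
width: 0.0388
```

Request:
play_rows:
  steps:
    - [0.8,0.02,0,0,0]
    - [0.8,0.02,0,0,0]
    - [0.8,0,0,0,0]

```text
clock: 16.75
position: [0.5297, -0.1485, 0.1978]
ee_rot: [-0.273, 0.652, -0.273, -0.652]
contact_force: [-0.5, -0.2, 4.3]
width: 0.0389
```

Request:
play_rows:
  steps:
    - [0.8,0.02,0,0,0]
    - [0.8,0.02,0,0,0]
    - [0.8,0,0,0,0]

```text
clock: 17.05
position: [0.5296, -0.1484, 0.1964]
ee_rot: [-0.273, 0.652, -0.273, -0.652]
contact_force: [-0.2, 0.2, 4.4]
width: 0.0388
```

```bash
python3 - <<'E'
from h import *
s,p,R=st(); print(s['clock'],p,s['contact_force'],s['moment'],s['width'])
E
```

```text
17.05 [ 0.52963457 -0.14844512  0.196412  ] [-0.18832636  0.19580854  4.39251004] [-0.0707425   0.15950514 -0.04512682] 0.03879381856178464
```

Request:
play_rows:
  steps:
    - [0.8,0.02,0,0,0]
    - [0.8,0.02,0,0,0]
    - [0.8,0,0,0,0]
    - [0.8,0,0,0,0]

```text
clock: 17.45
position: [0.5296, -0.1484, 0.1953]
ee_rot: [-0.273, 0.652, -0.273, -0.652]
contact_force: [-0.3, -0.1, 3.8]
width: 0.0385
```

Request:
play_rows:
  steps:
    - [0.8,0.015,0,0,0]
    - [0.8,0,0,0,0]
    - [0.8,0,0,0,0]

```text
clock: 17.75
position: [0.5296, -0.1484, 0.1952]
ee_rot: [-0.273, 0.652, -0.273, -0.652]
contact_force: [-0.7, -0.2, 6.2]
width: 0.039
```

Request:
play_rows:
  steps:
    - [0.8,0.012,0,0,0]
    - [0.8,0,0,0,0]
    - [0.8,0,0,0,0]

```text
clock: 18.05
position: [0.5296, -0.1485, 0.1952]
ee_rot: [-0.273, 0.652, -0.273, -0.652]
contact_force: [-1.5, 0.3, 7.9]
width: 0.0386
```

Request:
play_rows:
  steps:
    - [0.8,0.012,0,0,0]
    - [0.8,0,0,0,0]
    - [0.8,0,0,0,0]

```text
clock: 18.35
position: [0.5296, -0.1485, 0.1952]
ee_rot: [-0.273, 0.653, -0.273, -0.652]
contact_force: [-1.6, -0.4, 10.1]
width: 0.0388
```

```bash
python3 - <<'E'
from h import *
s,p,R=st(); print(s['clock'],p,s['contact_force'],s['moment'],s['width'])
c=cam('scene'); img,d=manip.get_image('scene'); save('s7.png',cv2.resize(img[130:250,210:330],None,fx=5,fy=5,interpolation=cv2.INTER_CUBIC))
E
```

```text
18.35 [ 0.52962566 -0.14847248  0.19518896] [-1.61637034 -0.36737854 10.13688545] [ 0.01558087  0.28399971 -0.0071023 ] 0.03879041662241739
```

View pics/s7.png

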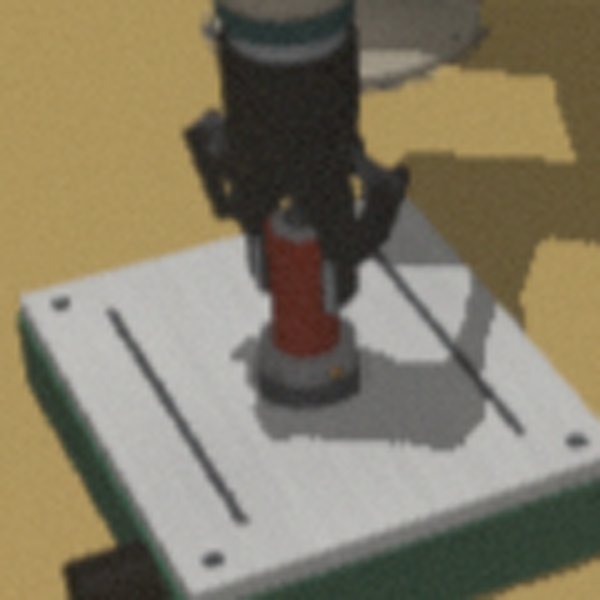

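The scene crop shows the collar flat on the spindle, with the brass dog sitting in its slot (335,372). Next I open the gripper and rise straight up.

Request:
play_rows:
  steps:
    - [0.4,0,0,0,0]
    - [0.2,0,0,0,0]
    - [0,0,0,0,0]
    - [0,0,0,0,0]
    - [0,0,0,0,0]
    - [0,0,0,0,0]
    - [0,0,0,0,0]

```text
clock: 19.1
position: [0.5295, -0.1484, 0.1941]
ee_rot: [0.273, -0.652, 0.273, 0.652]
contact_force: [0.8, -0.1, 0.2]
width: 0.0853
```

Request:
play_rows:
  steps:
    - [0,-0.2,0,0,0]
    - [0,-0.4,0,0,0]
    - [0,-0.6,0,0,0]
    - [0,-0.6,0,0,0]
    - [0,-0.6,0,0,0]
    - [0,-0.6,0,0,0]
    - [0,-0.4,0,0,0]
    - [0,0,0,0,0]
    - [0,0,0,0,0]
    - [0,0,0,0,0]

```text
clock: 20.1
position: [0.529, -0.1482, 0.2952]
ee_rot: [0.273, -0.652, 0.273, 0.653]
contact_force: [-0.2, -0.4, -0.1]
width: 0.0857
```

```bash
python3 - <<'E'
from h import *
s,p,R=st(); print(s['clock'],p,s['contact_force'],s['width'])
c=cam('wrist'); img,d=manip.get_image('wrist'); save('w8.png',img)
for r in manip.mark_of('wrist','drum_mid')[:2]: X=toworld(r['location'],c); print(round(r['conf'],2),X.round(4))
K,R,t=c
v,u=np.mgrid[0:400,0:640]; P=np.stack([(u-K[0,2])/K[0,0]*d,(v-K[1,2])/K[1,1]*d,d],-1)
W=(P-t)@R; r=np.hypot(W[...,0]-.5294,W[...,1]+.1488)
def fit(m,z):
    cn,_=cv2.findContours(m.astype(np.uint8),cv2.RETR_EXTERNAL,cv2.CHAIN_APPROX_NONE); k=max(cn,key=cv2.contourArea)[:,0]
    pts=np.array([onplane(x,y,z,c)[:2] for x,y in k]); s=np.linalg.lstsq(np.c_[2*pts,np.ones(len(pts))],(pts**2).sum(1),rcond=None)[0]; return s[:2],np.sqrt(s[2]+s[:2]@s[:2])
for n,z in [('nut',.185),('collar',.094),('cap',.176)]:
    m=(d>0)&(abs(W[...,2]-z)<.004)&(r<.035); print(n,m.sum(),np.percentile(W[m][:,2],[10,50,90]).round(4)); 
    if n!='collar': print(fit(m,z))
al=(d>0)&(abs(W[...,2]-.07)<.004)&(r<.1)&(r>.045); print('alu z',np.median(W[al][:,2]))
c=cam('scene'); img,d=manip.get_image('scene'); save('s8.png',img)
E
```

```text
20.1 [ 0.52901787 -0.14817463  0.29520613] [-0.19605013 -0.40332532 -0.12881896] 0.08570540538895316
0.57 [ 0.5281 -0.1517  0.1332]
nut 528 [0.1835 0.1846 0.1854]
(array([ 0.53051017, -0.14996301]), np.float64(0.008667333698734984))
collar 939 [0.0932 0.0942 0.0951]
cap 1757 [0.1732 0.1761 0.1774]
(array([ 0.5307296 , -0.15013049]), np.float64(0.01914384222521979))
alu z 0.06966553554085632
```

View pics/w8.png

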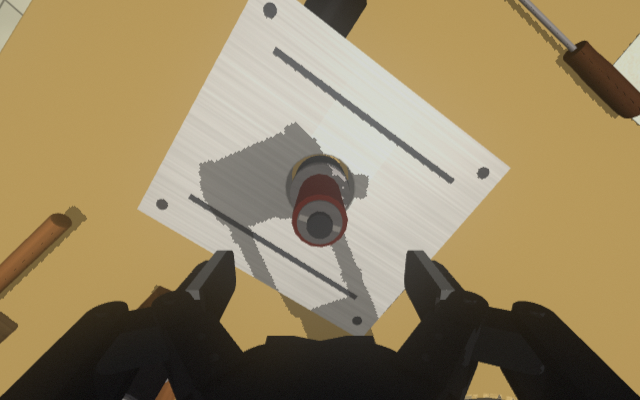

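View pics/s8.png

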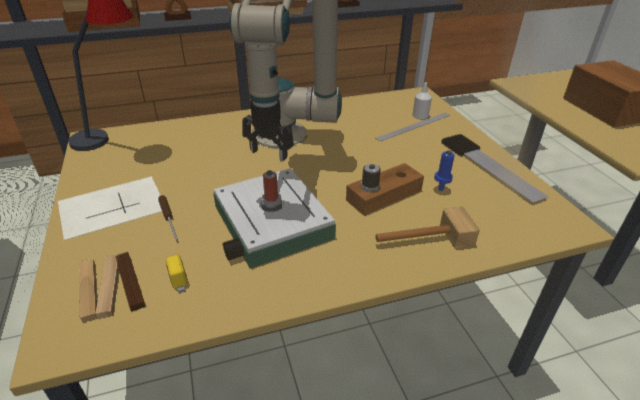

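```bash
python3 - <<'E'
from h import *
print(manip.sign_off())
E
```

```text
the job is handed in; nothing more can be done
None
```

I fitted the red drum to the spindle, let go of it, and handed the job in at about 20 s of the 64 s allowed. The hand-in gives no verdict, so these are my own checks.

**What I did:** I measured the dog direction with the wrist camera at about 0.446 rad in world axes. I lifted the red drum out of the rack and turned it 69° to match. It slid over the dogs at the first try without searching. The pin was met at the expected height and yielded at about 9 N. The drum then stopped dead while my downward push rose to about 10 N, about 15 N counting the drum's weight, which is the sign that it was home. I then opened the gripper and backed off 100 mm.

**Last checks:**
- **Height:** after letting go, the nut top measured 0.1846 m and the collar top 0.0942 m. At home they should be 0.185 m and 0.094 m, so the collar is seated to within about 0.5 mm.
- **Slot:** the picture before release shows a brass dog sitting in the collar's slot.
- **Axis position:** the drum's top came out about 1.6 mm from my spindle centre, inside the 3 mm limit. That is within the camera's 2 mm calibration error, so it is only a rough check. I did not measure tilt separately.
- **Bystanders:** the fat drum, mallet, tape measure, carving tool and blue look-alike appear unmoved in the final scene picture. I checked this by eye only.
- **Network:** its last drum_mid estimate (z 0.1332 m, confidence 0.57) agrees with home (0.134 m). Its horizontal position is about 3 mm off, within its usual error.

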